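# Tip the rubber stamps off the shelf tray into their crate

### The job

On the raised plywood board, the tray of rubber stamps is pushed handle-first under the little white shelf. Pull it out until its handle is well clear of the shelf, leave it standing on the board and let go; then take it up again, tip it with its open lip low over the blue crate so that all three stamps slide into the crate without your fingers touching them, and lay the empty tray flat on the board again, clear of the shelf and the crate. Leave the crate and everything else where they stand.

Things in the scene. Friction and masses are not known exactly. Their poses are not given: they have to be found in the camera images.
- tray: Loose dark-wood tray, 100 wide (x) x 210 long (y), 0.22 kg. Origin: centre of its underside; z up. White slick floor, top at z = 5 mm (stamps begin to slide at 14 to 20 degrees). Side walls: 8 mm thick, 28 high, centred at x = -46 and +46, full length. Open at -y (lip); at +y a wall 10 mm thick (y 95 to 105), 30 high, with an upright handle plate. The stamps lie on it
- tray_lip (a point): Middle of the tray's open edge, on top of its floor: tray frame (0, -105, 5) mm. At the start this end stands out about 105 mm in front of the shelf; the last 40 mm of floor before the lip are empty, so that a side wall can be pinched there from above
- tray_handle (a point): Grip point in the tray's upright handle plate (10 mm thick along tray y, x = -30 to +30, top at z = 75): tray frame (0, 100, 55) mm. Hidden under the shelf at the start
- riser: Small white shelf, fixed, 184 wide (x) x 130 deep (y) x 107 high; the board's underside is at 95 mm. Origin: centre of its footprint on the board. Open towards its own -y (front edge at y = -65 mm), closed by side panels (12 mm thick) and a back panel at +y. Two ribbon spools and a pink tin stand on it, up to 130 mm above the board
- crate: Blue open box, loose, 0.7 kg, 150 (x) x 140 (y) x 75 mm high, walls and floor 6 mm. Origin: centre of its underside; z up. It stands to the right of the tray
- stamp_1: Wooden block stamp, 45 (x) x 68 (y) x 22 mm, about 50 g, with a rubber face below; origin: centre of its underside. At the start it lies in the tray, long side across the tray, nearest the handle
- stamp_2: Like stamp_1, 20 mm high, in the middle of the row in the tray
- stamp_3: Like stamp_1, 24 mm high, nearest the lip in the tray
- tin_gold: Bystander: round gold tin, 64 mm across, 34 high; origin: centre of its underside
- vial_blue: Bystander: vial of blue glitter with white cap, 26 mm across, 53 high; origin: centre of its underside
- vial_pink: Bystander: vial of pink glitter with white cap, 26 mm across, 53 high; origin: centre of its underside
- board: Raised plywood bench board, fixed, 382 (x) x 756 (y) mm, on which all of this stands; its top is 80 mm above the table (z = 0.080). Origin: centre of its footprint on the table. A stapler, glue roller, tape roll, tape dispenser and pen jar are fixed along its near edge (x below 0.31 m)

How it is judged:
On the way, in this order (a step that is already met when the one before it is completed fails the run):
1. the tray stands flat on the board with its handle at least 20 mm in front of the shelf, let go (angle between tray's own z axis and vertical below 0.08 rad and height (world z) of tray between 0.07 and 0.09 m and linear speed of tray below 0.02 m/s and y of tray_handle in the frame of riser below -0.085 m and contact force between the fingers and tray below 0.1 N), for 0.2 s.
2. the tray is tipped (more than 17 degrees) with its lip over the crate (angle between tray's own z axis and vertical above 0.3 rad and horizontal distance between tray_lip and crate below 0.1 m and height (world z) of tray_lip above 0.14 m), for 0.1 s.
At the end, for the whole second after the job is handed in: All three stamps lie at rest inside the crate (centres within its walls and below its rim), the crate is upright, and the tray lies at rest flat on the board (tilt under 0.08 rad, underside within 10 mm of the board) with its handle at least 20 mm in front of the shelf (x of stamp_1 in the frame of crate between -0.067 and 0.067 m and y of stamp_1 in the frame of crate between -0.062 and 0.062 m and z of each of stamp_1, stamp_2, stamp_3 in the frame of crate below 0.075 m and linear speed of each of stamp_1, stamp_2, stamp_3, tray below 0.02 m/s and x of stamp_2 in the frame of crate between -0.067 and 0.067 m and y of stamp_2 in the frame of crate between -0.062 and 0.062 m and x of stamp_3 in the frame of crate between -0.067 and 0.067 m and y of stamp_3 in the frame of crate between -0.062 and 0.062 m and angle between tray's own z axis and vertical below 0.08 rad and height (world z) of tray between 0.07 and 0.09 m and y of tray_handle in the frame of riser below -0.085 m and angle between crate's own z axis and vertical below 0.05 rad); the robot touches nothing.
It fails at once if the fingers touch a stamp (more than 1 N) (contact force between the fingers and stamp_1 above 1 N or contact force between the fingers and stamp_2 above 1 N or contact force between the fingers and stamp_3 above 1 N).
It fails at once if the tray is tipped over the crate with its lip more than 180 mm above the board (105 mm above the crate's rim) (angle between tray's own z axis and vertical above 0.3 rad and horizontal distance between tray_lip and crate below 0.1 m and height (world z) of tray_lip above 0.26 m).
It fails at once if the crate is moved more than 30 mm (distance of crate from where it was at the start of the episode above 0.03 m).
It fails at once if the gold tin or a glitter vial is moved more than 30 mm (distance of any of tin_gold, vial_blue, vial_pink from where it was at the start of the episode above 0.03 m).
It also fails if it takes over 59 s, if anything falls off the work surface, if the arm or the gripper's body presses on something with over 40 N, if the wrist force passes 120 N, or if a joint passes its speed limit or range.

### The arm

A 6-joint arm with a two-finger parallel gripper is mounted at the origin on the work surface; the furniture and walls round the work are solid. World frame = base frame: x ahead of the robot, y to its left, z up, the work surface at z = 0. Lengths are in m, angles in rad, forces in N, time in s.
With the tool pointing down it reaches from about 0.325 to 0.775 m from the base axis. Payload 5.5 kg.
Tool frame: the origin (TCP) lies between the finger pads; the fingertips stand 25 mm ahead of it and the grasp point (between the pads) lies 6 mm ahead of it; z points along the fingers, y is the line along which they close (so a half turn about z gives the same grasp; the last joint's range is limited). The gripper opens to 88 mm and grips with 3 to 60 N. Pads are 20 mm wide; open, the fingers measure 115 mm over their backs; the gripper's body (75 mm by 178 mm) begins 61 mm behind the grasp point.
Start: joints at [1.277, 0.091, 1.231, -0, 1.82, -0.057], TCP at [0.141, 0.583, 0.248] pointing down, gripper open.
Joint ranges: [-2.87, 2.87], [-0.86, 2.18], [0.17, 2.46], [-1.51, 4.65], [0.06, 2.69], [-2.65, 2.65]. Speed limits (rad/s): [2.57, 2.57, 3.01, 3.14, 3.14, 3.14].

### API

Orientations are given as a unit quaternion [w, x, y, z].
In Python, from plant import robot gives the robot as it stands. Calls block until the motion is done:
- robot.move_pose(position, orientation): joint-space move of the TCP to a pose.
- robot.move_linear(position, v=0.15, orientation=None, guard=None): straight line of the TCP; orientation=None keeps the orientation; v is the mean speed in m/s. With guard (N) it stops when the force on the tool has changed by that much, and returns True; else False.
- robot.move_joints(angles): joint-space move.
- robot.gripper_to(opening): finger opening in m; the grip force is fixed at half the most; returns when the fingers have stopped.
- robot.hold(seconds).
- robot.ik(position, orientation): joint angles nearest the present ones, or None.
- robot.capture(name): name is "side" or "top" or "wrist"; returns (picture, depth): 420x560x3 uint8, red, green, blue; 420x560 float32, m along the optical axis (not along the pixel's ray), 0 where there is no reading.
- robot.get_calibration(name): a dict with "fx", "fy", "cx", "cy" (pixels), "D" ([k1, k2, p1, p2, k3] as OpenCV has them; the pictures are not rectified), "world_from_camera" (4x4, takes a point from camera to world coordinates). Camera axes: x right, y up, looking along -z (the intrinsics and any distortion apply to the point x, -y, -z); pixel columns grow to the right and rows downward; lengths in m; the calibration is good to about 2 mm. A picture is of the moment at which its call begins: read the wrist's pose just before it. get_calibration takes no time and is no camera call; for the wrist camera it gives the pose at the moment of the call.
A pose or a line that the arm cannot do raises robot.Unreachable and nothing moves.
- robot.sign_off(): hands the job in; it is judged then, once.
Trained networks look in the newest picture that a camera, given by its name, has taken for a name from the list of things; names that differ only in an ending like _2 or _b are one class to them, and where a whole thing is asked for, a point or a joint stands for the part that bears it (a point fixed in the world has none). Each returns a list of dicts, best first, with "conf" (0 to 1); they miss things now and then, are a little off and sometimes report something else, mostly with a low value. They report only what shows in the picture. A call takes as long as a camera call.
- robot.search_frame(camera, name): "position" ([column, row] in pixels, amid what is visible of it).
- robot.outline_of(camera, name): "mask" (420x560 bool, what is visible of it) and "position" ([column, row] in pixels, amid what is visible of it).
- robot.landmark_of(camera, name): "position" ([column, row] in pixels: a listed point, or the origin of a listed thing).
Readings, each from a call of its own:
- robot.get_time(): time.
- robot.get_joint_positions(): joint angles.
- robot.get_qvel(): joint speeds.
- robot.get_tau(): joint torques, N m.
- robot.get_ee_pos(): TCP position.
- robot.get_eef_rot(): TCP orientation.
- robot.get_force(): force on the tool from outside, world axes, zero at the start.
- robot.get_ft_torque(): the same for the moment, N m.
- robot.get_grip_width(): finger opening in m.
- robot.get_grip_force(): force on a finger pad.
Only numpy, scipy, OpenCV 4.12 (cv2) and the standard library are available. Lean on these libraries where they do the work, as an engineer would, in place of code of your own. Each camera call takes 0.05 s, during which the arm holds its last target. There are 200 camera calls.

## Working session

There is one attempt and no reset: what is moved stays moved. The work goes in short steps, each a Python script; the robot and the scene stay as the last script left them, time stands still between calls to the robot, and variables do not carry over. Pictures are saved under pics/ and viewed, at most 10 in all, crops included, and the job is handed in when it is done.

```bash
ls; mkdir -p pics
cat > h.py <<'E'
import numpy as np, cv2
from plant import robot
def pt(cal,px,depth=None,z=None):
    K=np.array([[cal["fx"],0,cal["cx"]],[0,cal["fy"],cal["cy"]],[0,0,1.]])
    u=cv2.undistortPoints(np.array([[px]],float),K,np.array(cal["D"],float))[0,0]
    T=np.array(cal["world_from_camera"]); d=np.array([u[0],-u[1],-1.])
    if z is None: return T[:3,:3]@(d*depth)+T[:3,3]
    r=T[:3,:3]@d; return T[:3,3]+r*(z-T[2,3])/r[2]
def cloud(cal,depth,mask):
    K=np.array([[cal["fx"],0,cal["cx"]],[0,cal["fy"],cal["cy"]],[0,0,1.]])
    r,c=np.nonzero(mask&(depth>0))
    u=cv2.undistortPoints(np.stack([c,r],1).astype(float)[:,None],K,np.array(cal["D"],float))[:,0]
    d=depth[r,c].astype(float); T=np.array(cal["world_from_camera"])
    return np.stack([u[:,0]*d,-u[:,1]*d,-d],1)@T[:3,:3].T+T[:3,3]
def shot(cam,name=None):
    cal=robot.get_calibration(cam); p,d=robot.capture(cam)
    if name: cv2.imwrite(f"pics/{name}.png",p[:,:,::-1])
    return cal,p,d
E
cat > a.py <<'E'
from h import *
np.set_printoptions(precision=4,suppress=True)
for cam in ("top","side"):
    cal,p,d=shot(cam,cam+"0")
    print(cam,np.array(cal["world_from_camera"])[:3,3])
    for n in ["tray","riser","crate","stamp_1","tin_gold","vial_blue","vial_pink"]:
        for o in robot.outline_of(cam,n)[:3]:
            if o["conf"]<.3: continue
            c=cloud(cal,d,o["mask"]); 
            if len(c)<5: print(n,"nodepth",o["position"]);continue
            top=c[c[:,2]>np.percentile(c[:,2],95)-.006]
            (cx,cy),wh,an=cv2.minAreaRect((top[:,:2]*1000).astype(np.float32))
            print(n,round(o["conf"],2),np.round(o["position"]),"lo",np.percentile(c,2,0),"hi",np.percentile(c,98,0),"rect",np.round([cx,cy,*wh,an],1))
    for n in ["tray_lip","tray","crate","riser"]:
        for o in robot.landmark_of(cam,n)[:1]: print("lm",n,o["conf"],o["position"],pt(cal,o["position"],z=.085 if n=="tray_lip" else .08))
print(robot.get_time())
E
python3 a.py
```

```text
pics
top [0.2598 0.0971 1.1877]
tray 0.58 [234. 202.] lo [0.4061 0.2154 0.081 ] hi [0.5044 0.3384 0.1108] rect [456.  278.9 100.2 127.9   0.6]
riser 0.97 [181. 195.] lo [0.3724 0.3275 0.1   ] hi [0.5525 0.4548 0.2113] rect [464.  417.5 162.8  63.7   2.1]
stamp_1 0.87 [218. 202.] lo [0.4215 0.2652 0.0943] hi [0.4871 0.3098 0.1139] rect [455.  287.6  45.1  67.   87.3]
stamp_1 0.71 [208. 196.] lo [0.4259 0.3158 0.0925] hi [0.4884 0.3424 0.1101] rect [457.2 329.7  67.4  27.1   2.1]
stamp_1 0.47 [389. 163.] lo [ 0.5417 -0.2059  0.0876] hi [ 0.5621 -0.1868  0.1358] rect [ 552.7 -197.2   20.1   20.4   43.4]
tin_gold 0.88 [217. 248.] lo [0.2806 0.2679 0.1091] hi [0.3308 0.3211 0.1177] rect [307.  294.9  54.4  53.1  89.3]
vial_pink 0.33 [405. 161.] lo [ 0.5484 -0.4991 -0.6954] hi [ 0.8102 -0.2356  0.1371] rect [ 560.9 -247.9   24.4   24.5   72.7]
vial_pink 0.32 [208. 202.] lo [0.4235 0.3148 0.084 ] hi [0.491  0.3428 0.1784] rect [456.8 326.4  67.2  33.2   0.8]
lm tray_lip 0.86 [249.3, 201.4] [0.4525 0.2083 0.085 ]
lm crate 0.74 [384.3, 214.9] [ 0.4059 -0.1865  0.08  ]
lm riser 0.88 [186.6, 20
[... 505 characters left out ...]
  53.4  10.6]
stamp_1 0.49 [274. 188.] lo [0.4186 0.2588 0.0837] hi [0.4843 0.3084 0.1096] rect [449.7 267.4 104.6  69.8  80.7]
stamp_1 0.46 [272. 176.] lo [0.4196 0.3179 0.0971] hi [0.4832 0.3588 0.1066] rect [450.8 335.5  68.3  44.5   6. ]
tin_gold 0.53 [230. 186.] lo [0.2778 0.2618 0.0829] hi [0.3299 0.3174 0.1137] rect [308.4 253.7  56.1 143.3   8.2]
vial_pink 0.53 [373. 246.] lo [ 0.5391 -0.2133  0.1049] hi [ 0.5639 -0.1893  0.1339] rect [ 551.9 -201.8   24.9   24.9    8.4]
lm tray_lip 0.59 [283.0, 194.8] [0.4596 0.2289 0.085 ]
lm tray 0.58 [274.1, 186.3] [0.4548 0.3166 0.08  ]
lm crate 0.85 [307.6, 270.0] [ 0.4019 -0.1939  0.08  ]
lm riser 0.81 [269.2, 176.3] [0.4616 0.4097 0.08  ]
1.2
```

View pics/top0.png

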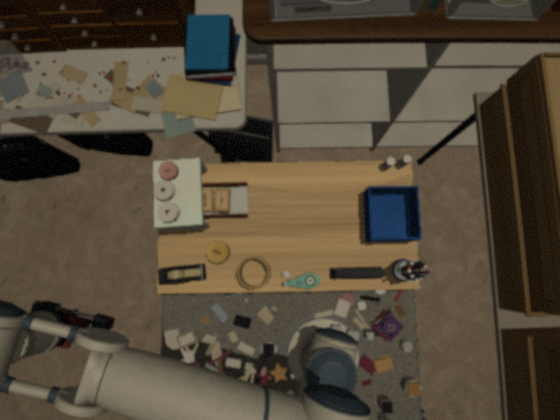

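View pics/side0.png

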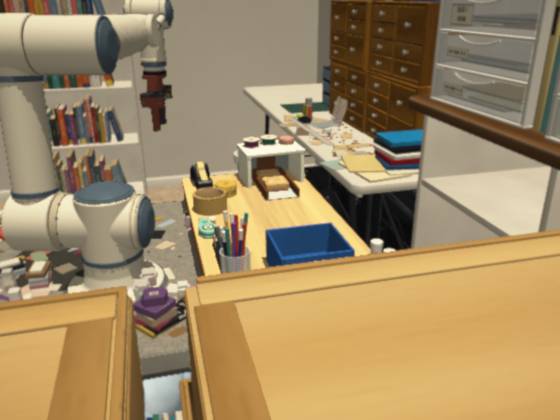

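The top view shows the tray at about (225,200), with its lip at (249,201). The shelf is at (180,195), the crate at (390,215), the vials at (397,161) and the gold tin at (217,250). The side view agrees. Next I'll hover over the lip and look with the wrist camera.

```bash
cat >> h.py <<'E'
from scipy.spatial.transform import Rotation as Ro
def ori(yaw,tilt=0.,flip=1):
    "closing line along yaw (0 = world x); tilt = rotation about horizontal axis of tray x (world x, yawed by tray yaw) afterwards"
    y=flip*np.array([np.cos(yaw),np.sin(yaw),0]); z=np.array([0,0,-1.])
    R=Ro.from_matrix(np.stack([np.cross(y,z),y,z],1))
    ax=np.array([np.sin(yaw),-np.cos(yaw),0])  # for yaw=pi/2: +x
    R=Ro.from_rotvec(ax*tilt)*R
    x,yy,zz,w=R.as_quat(); return np.array([w,x,yy,zz])
np.set_printoptions(precision=4,suppress=True)
E
cat > b.py <<'E'
from h import *
print(robot.get_eef_rot())
for f in (1,-1):
    print("pinch",f,robot.ik([.41,.228,.12],ori(0,0,f)))
    print("handle",f,robot.ik([.455,.22,.146],ori(np.pi/2,0,f)), robot.ik([.455,.22,.3],ori(np.pi/2,0,f)))
    for t in (.4,.6):
        for yl in (-.15,-.17):
            c,s=np.cos(t),np.sin(t); L=np.array([.4,yl,.185])
            g=L+[0,205*1e-3*c-.061*s,.205*s+.061*c]
            print("tip",f,t,yl,g,robot.ik(g,ori(np.pi/2,t,f)))
robot.move_linear([.141,.583,.33])
f=min((1,-1),key=lambda f:abs(robot.ik([.455,.17,.36],ori(0,0,f))-robot.get_joint_positions()).max())
robot.move_pose([.455,.17,.36],ori(0,0,f)); print("f",f,robot.get_joint_positions())
cal,p,d=shot("wrist","w1"); np.savez("w1.npz",p=p,d=d,T=cal["world_from_camera"])
for n in ["tray","riser","stamp_1"]:
    for o in robot.outline_of("wrist",n)[:3]:
        if o["conf"]<.3: continue
        c=cloud(cal,d,o["mask"])
        print(n,round(o["conf"],2),np.round(o["position"]),"lo",np.percentile(c,1,0),"hi",np.percentile(c,99,0))
        if n=="tray":
            w=c[(c[:,2]>.102)&(c[:,2]<.115)&(c[:,1]<.32)]
            for s in (w[w[:,0]<.43],w[w[:,0]>.48]): print(len(s),s.mean(0),np.polyfit(s[:,1],s[:,0],1),np.percentile(s,[1,99],0))
        if n=="riser":
            w=c[(c[:,2]>.17)&(c[:,2]<.195)]; print("riser front",np.percentile(w,1,0))
for o in robot.landmark_of("wrist","tray_lip")[:1]: print(o["conf"],o["position"],pt(cal,o["position"],z=.085))
print(robot.get_time())
E
python3 b.py
```

```text
[-0.      0.1181  0.993  -0.    ]
pinch 1 [ 0.435  -0.2555  1.7843 -0.      1.6128  0.435 ]
handle 1 [ 0.383  -0.1616  1.6571 -0.      1.6461 -1.1877] [ 0.383  -0.1454  1.3698 -0.      1.9172 -1.1877]
tip 1 0.4 -0.15 [0.4    0.0151 0.321 ] [-0.3532 -0.3873  1.5774  0.426   2.057  -1.7426]
tip 1 0.4 -0.17 [ 0.4    -0.0049  0.321 ] [-0.3979 -0.3718  1.5658  0.4214  2.0706 -1.7873]
tip 1 0.6 -0.15 [ 0.4    -0.0152  0.3511] [-0.5366 -0.3043  1.515   0.6264  2.1664 -1.8098]
tip 1 0.6 -0.17 [ 0.4    -0.0352  0.3511] [-0.5744 -0.2797  1.4951  0.6178  2.1831 -1.848 ]
pinch -1 None
handle -1 [ 0.383  -0.1616  1.6571 -0.      1.6461  1.9538] [ 0.383  -0.1454  1.3698 -0.      1.9172  1.9538]
tip -1 0.4 -0.15 [0.4    0.0151 0.321 ] [-0.3532 -0.3873  1.5774  0.426   2.057   1.399 ]
tip -1 0.4 -0.17 [ 0.4    -0.0049  0.321 ] [-0.3979 -0.3718  1.5658  0.4214  2.0706  1.3543]
tip -1 0.6 -0.15 [ 0.4    -0.0152  0.3511] [-0.5366 -0.3043  1.515   0.6264  2.1664  1.3318]
tip -1 0.6 -0.17 [ 0.4    -0.0352  0.3511] [-0.5744 -0.2797  1.4951  0.6178  2.1831  1.2936]Traceback (most recent call last):
  File "b.py", line 12, in <module>
    f=min((1,-1),key=lambda f:abs(robot.ik([.455,.17,.36],ori(0,0,f))-robot.get_joint_positions()).max())
  File "b.py", line 12, in <lambda>
    f=min((1,-1),key=lambda f:abs(robot.ik([.455,.17,.36],ori(0,0,f))-robot.get_joint_positions()).max())
                                  ~~~~~~~~~~~~~~~~~~~~~~~~~~~~~~~~~~~^~~~~~~~~~~~~~~~~~~~~~~~~~~~
TypeError: unsupported operand type(s) for -: 'NoneType' and 'float'
```

```bash
sed -i '2,11d' b.py; sed -i 's/^f=min.*/f=1/' b.py; sed -n 1,5p b.py; python3 b.py
```

```text
from h import *
f=1
robot.move_pose([.455,.17,.36],ori(0,0,f)); print("f",f,robot.get_joint_positions())
cal,p,d=shot("wrist","w1"); np.savez("w1.npz",p=p,d=d,T=cal["world_from_camera"])
for n in ["tray","riser","stamp_1"]:
f 1 [ 0.2888 -0.16    1.2744  0.0003  2.0274  0.2874]
riser 0.92 [239.   6.] lo [0.376  0.3243 0.0806] hi [0.5542 0.3542 0.1879]
riser front [0.3759 0.3242 0.1775]
stamp_1 0.72 [285.  21.] lo [0.423  0.3148 0.0949] hi [0.4883 0.3481 0.1071]
stamp_1 0.66 [280.  68.] lo [0.4207 0.2648 0.0857] hi [0.4874 0.3104 0.111 ]
0.85 [280.0, 139.1] [0.4548 0.2159 0.085 ]
4.0333
```

View pics/w1.png

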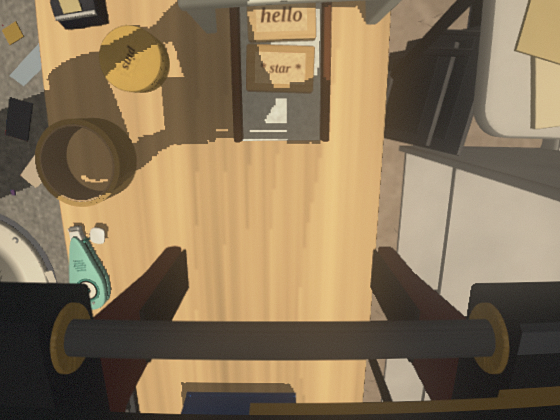

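The wrist view shows the tray's lip at (282,138), its left wall at column 239 and its right wall at column 325. The nearest stamp ends at row 92. Now I'll measure the walls from the depth image.

Run:
```python
from h import *
f=np.load("w1.npz"); cal=robot.get_calibration("wrist"); cal["world_from_camera"]=f["T"]
c=cloud(cal,f["d"],np.ones(f["d"].shape,bool))
for lo,hi in ((.39,.42),(.485,.52)):
    s=c[(c[:,2]>.1)&(c[:,2]<.116)&(c[:,1]>.2)&(c[:,1]<.31)&(c[:,0]>lo)&(c[:,0]<hi)]
    print(len(s),s.mean(0),np.polyfit(s[:,1],s[:,0],1),np.percentile(s,[2,98],0))
s=c[(c[:,2]>.078)&(c[:,2]<.092)&(c[:,1]>.2)&(c[:,1]<.26)&(c[:,0]>.43)&(c[:,0]<.48)]; print(np.percentile(s[:,2],[5,50,95]))
s=c[(c[:,2]>.17)&(c[:,2]<.195)&(c[:,0]>.37)&(c[:,0]<.55)&(c[:,1]>.3)]
b=np.round(s[:,0],2); X=np.unique(b); Y=[s[b==x,1].min() for x in X]; print("front edge",np.polyfit(X,Y,1),np.median(Y))
```

```text
813 [0.4098 0.2634 0.1073] [-0.0155  0.4139] [[0.4056 0.2165 0.102 ]
 [0.4139 0.3079 0.1093]]
937 [0.4988 0.2684 0.1073] [-0.0671  0.5168] [[0.4855 0.2186 0.1021]
 [0.5049 0.3086 0.1096]]
[0.0793 0.0845 0.0861]
front edge [0.0501 0.3052] 0.32771213215183165
```

```bash
cat > c.py <<'E'
from h import *
q=ori(.0155)
robot.gripper_to(.045)
robot.move_pose([.4104,.231,.22],q)
print("guard",robot.move_linear([.4104,.231,.118],v=.1,guard=12), robot.get_ee_pos())
robot.gripper_to(0.0); print("w",robot.get_grip_width(),robot.get_grip_force())
robot.move_linear([.4134,.036,.1185],v=.1); robot.hold(.3)
print(robot.get_force(),robot.get_grip_width())
robot.gripper_to(.045); robot.hold(.3)
robot.move_linear([.4134,.036,.2],v=.15)
robot.move_pose([.455,.0,.38],ori(0))
cal,p,d=shot("wrist","w2"); c=cloud(cal,d,np.ones(d.shape,bool))
for n in ("tray_lip","tray_handle"):
    for o in robot.landmark_of("wrist",n)[:1]: print(n,o["conf"],o["position"],pt(cal,o["position"],z=.085 if n=="tray_lip" else .135))
s=c[(c[:,2]>.148)&(c[:,2]<.163)&(c[:,1]>.18)&(c[:,1]<.27)&(c[:,0]>.39)&(c[:,0]<.53)]
print("handle top",len(s),s.mean(0),np.percentile(s,[2,98],0),np.polyfit(s[:,0],s[:,1],1))
for lo,hi in ((.39,.43),(.485,.53)):
    s=c[(c[:,2]>.1)&(c[:,2]<.116)&(c[:,1]>.0)&(c[:,1]<.2)&(c[:,0]>lo)&(c[:,0]<hi)]
    print(len(s),s.mean(0),np.polyfit(s[:,1],s[:,0],1),np.percentile(s,[2,98],0))
print(robot.get_time())
E
python3 c.py
```

```text
guard False [0.4108 0.2312 0.1189]
w 0.007700185500239517 29.994734823703766
[-0.8975 -0.1977 -1.4026] 0.007973838061902076
tray_lip 0.86 [285.7, 162.1] [0.4609 0.0178 0.085 ]c.py:16: RuntimeWarning: Mean of empty slice.
  print("handle top",len(s),s.mean(0),np.percentile(s,[2,98],0),np.polyfit(s[:,0],s[:,1],1))
  ret = um.true_divide(
Traceback (most recent call last):
  File "c.py", line 16, in <module>
    print("handle top",len(s),s.mean(0),np.percentile(s,[2,98],0),np.polyfit(s[:,0],s[:,1],1))
                                        ~~~~~~~~~~~~~^^^^^^^^^^^^
IndexError: index -1 is out of bounds for axis 0 with size 0
```

View pics/w2.png

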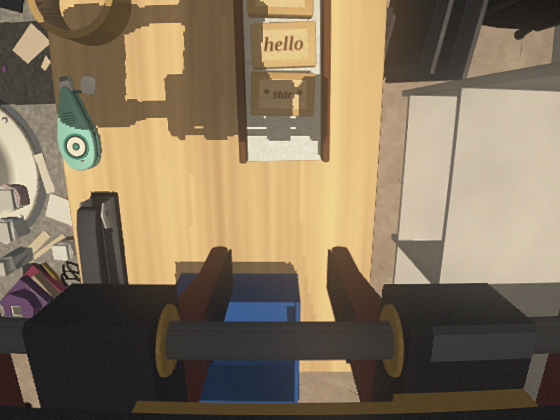

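The tray is out, with its lip at (285,162), and all three stamps are still on it. The handle is out of the picture, so I'll move to see it and measure the crate from the top camera.

```bash
cat > d.py <<'E'
from h import *
robot.gripper_to(.06)
robot.move_pose([.455,.10,.38],ori(0))
cal,p,d=shot("wrist","w3"); c=cloud(cal,d,np.ones(d.shape,bool))
for n in ("tray_lip","tray_handle"):
    for o in robot.landmark_of("wrist",n)[:1]: print(n,o["conf"],o["position"],pt(cal,o["position"],z=.085 if n=="tray_lip" else .135))
def rep(c,t):
    print(t)
    s=c[(c[:,2]>.145)&(c[:,2]<.165)&(c[:,1]>.18)&(c[:,1]<.28)&(c[:,0]>.39)&(c[:,0]<.53)]
    if len(s)>5: print("handle top",len(s),s.mean(0),np.percentile(s,[2,98],0),np.polyfit(s[:,0],s[:,1],1))
    for lo,hi in ((.39,.43),(.485,.53)):
        s=c[(c[:,2]>.1)&(c[:,2]<.116)&(c[:,1]>.0)&(c[:,1]<.2)&(c[:,0]>lo)&(c[:,0]<hi)]
        if len(s)>5: print(len(s),s.mean(0),np.polyfit(s[:,1],s[:,0],1),np.percentile(s,[2,98],0))
rep(c,"wrist")
cal,p,d=shot("top"); c=cloud(cal,d,np.ones(d.shape,bool)); rep(c,"top")
for n in ("tray_handle","tray_lip"):
    for o in robot.landmark_of("top",n)[:1]: print(n,o["conf"],o["position"],pt(cal,o["position"],z=.135 if n=="tray_handle" else .085))
s=c[(c[:,2]>.145)&(c[:,2]<.165)&(c[:,1]>-.3)&(c[:,1]<-.1)&(c[:,0]>.3)&(c[:,0]<.5)]
print("crate",len(s),np.percentile(s,[1,99],0),cv2.minAreaRect((s[:,:2]*1000).astype(np.float32)))
print(robot.get_time())
E
python3 d.py
```

```text
tray_lip 0.87 [284.3, 238.5] [0.4606 0.0235 0.085 ]
tray_handle 0.95 [284.2, 62.3] [0.4588 0.222  0.135 ]
wrist
handle top 774 [0.4556 0.2242 0.1535] [[0.4277 0.2194 0.1472]
 [0.4831 0.2299 0.156 ]] [0.0176 0.2162]
1916 [0.4171 0.1245 0.107 ] [0.0191 0.4147] [[0.4073 0.0262 0.1024]
 [0.4294 0.1976 0.1097]]
1738 [0.4984 0.1195 0.107 ] [-0.039   0.5031] [[0.4854 0.028  0.1023]
 [0.5078 0.1967 0.1096]]
top
handle top 79 [0.4556 0.2241 0.1534] [[0.4272 0.2195 0.1454]
 [0.4839 0.2301 0.1583]] [0.0461 0.2031]
150 [0.412  0.0911 0.1072] [-0.0062  0.4126] [[0.407  0.0216 0.1009]
 [0.4177 0.1984 0.1122]]
68 [0.5027 0.0882 0.1067] [-0.0533  0.5074] [[0.4873 0.0216 0.1017]
 [0.5089 0.1632 0.1123]]
tray_handle 0.9 [241.1, 195.6] [0.4607 0.2262 0.135 ]
tray_lip 0.78 [315.7, 201.2] [0.4495 0.0139 0.085 ]
crate 568 [[ 0.3271 -0.2659  0.1455]
 [ 0.4769 -0.1247  0.1589]] ((402.2486877441406, -195.65728759765625), (142.6432342529297, 150.82138061523438), 89.65467834472656)
13.675
```

View pics/w3.png

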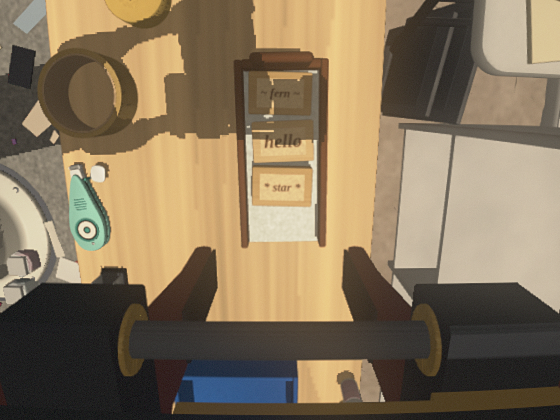

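The handle's top is at (283,57) in the picture, or world (0.456, 0.2245, 0.155). The three stamps lie at rows 92, 142 and 187, all clear of the handle. Next I'll grip the handle, lift the tray and carry it level to the crate.

```bash
cat > e.py <<'E'
from h import *
q=ori(np.pi/2+.018)
robot.gripper_to(.05)
robot.move_pose([.456,.2245,.25],q)
print("guard",robot.move_linear([.456,.2245,.146],v=.1,guard=12), robot.get_ee_pos())
robot.gripper_to(0.0); print("w",robot.get_grip_width(),robot.get_grip_force())
robot.move_linear([.456,.2245,.17],v=.04); robot.hold(.3)
print("load",robot.get_force(),robot.get_ft_torque(),robot.get_grip_width())
robot.move_linear([.456,.2245,.27],v=.1)
cal,p,d=shot("side"); cv2.imwrite("pics/s4.png",cv2.resize(p[110:290,180:400,::-1],None,fx=3,fy=3))
for n,z in (("tray_lip",.209),("tray_handle",.26)):
    for o in robot.landmark_of("side",n)[:1]: print(n,o["conf"],o["position"],pt(cal,o["position"],depth=d[int(o["position"][1]),int(o["position"][0])]))
print(robot.get_time())
E
python3 e.py
```

```text
guard False [0.4564 0.2247 0.147 ]
w 0.009796752500088593 29.999914169311523
load [ 0.1339  0.3062 -3.8221] [ 0.2809 -0.0256  0.0515] 0.009869770282742534
tray_lip 0.73 [305.9, 173.6] [0.4736 0.0567 0.2056]
tray_handle 0.68 [266.6, 244.2] [ 0.3264 -0.1383  0.1236]
19.5333
```

View pics/s4.png

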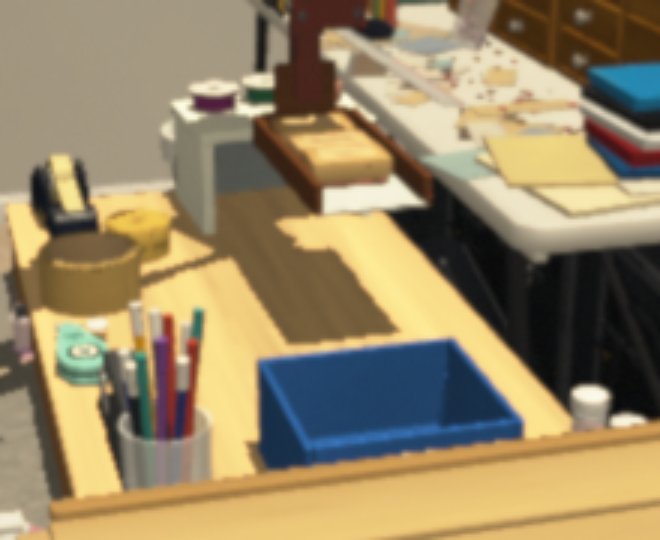

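The tray hangs level from the handle with all three stamps on it, and its lip is near (372,205) in the crop. Now I'll tip it over the crate.

```bash
cat > f.py <<'E'
from h import *
def pose(t,L):
    c,s=np.cos(t),np.sin(t)
    return np.array(L)+[0,.205*c-.062*s,.205*s+.062*c], ori(np.pi/2,t)
L0=[.402,-.154,.203]
p,q=pose(0,L0); robot.move_linear(p,v=.15,orientation=q)
for t in (.1,.2,.28,.34,.4,.46,.52,.58):
    p,q=pose(t,[.402,-.154,.203-.012*min(t/.3,1)])
    robot.move_linear(p,v=.05,orientation=q)
    if t>.3: robot.hold(.25)
robot.hold(.5)
print("load",robot.get_force(),robot.get_ft_torque(),robot.get_ee_pos())
cal,p,d=shot("side"); cv2.imwrite("pics/s5.png",cv2.resize(p[110:290,180:400,::-1],None,fx=3,fy=3))
print(robot.get_time())
E
python3 f.py
```

```text
load [-0.0654 -0.1392 -2.0055] [-0.3348  0.0088  0.0021] [ 0.402  -0.0165  0.3552]
26.1667
```

View pics/s5.png

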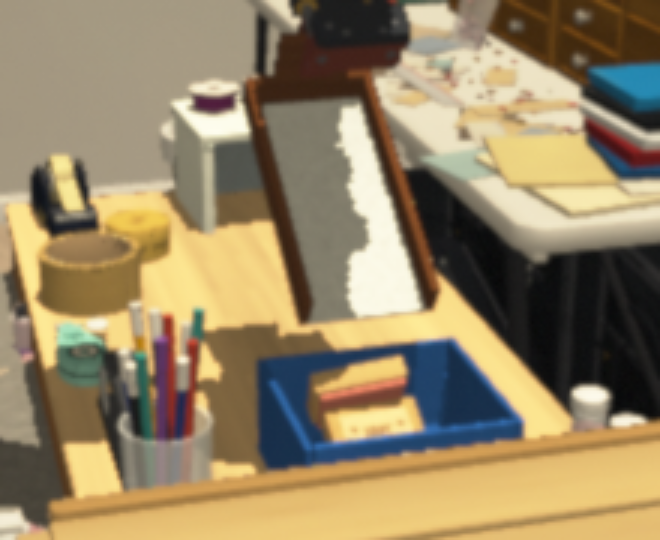

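The tray is empty and the load is down to 0.2 kg; the stamps lie in the crate around (365,400). Next I'll lay the tray back on the board.

```bash
cat > g.py <<'E'
from h import *
exec(open("f.py").read().split("L0=")[0].split("import *")[1])
for t in (.4,.2,0.):
    p,q=pose(t,[.402,-.13,.21]); robot.move_linear(p,v=.1,orientation=q)
robot.move_linear([.45,.215,.27],v=.2)
robot.move_linear([.45,.215,.17],v=.12)
print("guard",robot.move_linear([.45,.215,.1455],v=.03,guard=4),robot.get_ee_pos(),robot.get_force())
robot.gripper_to(.05); robot.hold(.2)
robot.move_linear([.45,.215,.25],v=.12)
robot.move_pose([.40,.0,.40],ori(0))
robot.hold(.3)
cal,p,d=shot("wrist","w6"); c=cloud(cal,d,np.ones(d.shape,bool))
cal,pp,d=shot("top"); c=cloud(cal,d,np.ones(d.shape,bool))
cv2.imwrite("pics/t6.png",cv2.resize(pp[130:300,140:440,::-1],None,fx=2.6,fy=2.6))
s=c[(c[:,2]>.145)&(c[:,2]<.165)&(c[:,1]>.15)&(c[:,1]<.28)&(c[:,0]>.39)&(c[:,0]<.53)]
print("handle top",len(s),s.mean(0),np.percentile(s,[2,98],0))
s=c[(c[:,2]>.145)&(c[:,2]<.165)&(c[:,1]>-.3)&(c[:,1]<-.1)&(c[:,0]>.3)&(c[:,0]<.5)]
print("crate",np.percentile(s,[1,99],0))
s=c[(c[:,2]>.077)&(c[:,2]<.1)&(c[:,1]>.02)&(c[:,1]<.19)&(c[:,0]>.42)&(c[:,0]<.48)]; print("floor",np.polyfit(s[:,1],s[:,2],1),s.mean(0))
s=c[(c[:,1]>-.255)&(c[:,1]<-.135)&(c[:,0]>.335)&(c[:,0]<.465)]; print("in crate z",np.percentile(s[:,2],[50,90,97]))
for cam in ("top",):
  for o in robot.outline_of(cam,"stamp_1")[:4]: print(o["conf"],o["position"],np.median(cloud(cal,d,o["mask"]),0))
print(robot.get_time())
E
python3 g.py
```

```text
guard True [0.4497 0.215  0.146 ] [ 0.1192 -0.1778  4.7924]
handle top 85 [0.4493 0.2146 0.1536] [[0.4216 0.2103 0.1487]
 [0.4785 0.2188 0.1577]]
crate [[ 0.328  -0.2661  0.1451]
 [ 0.4741 -0.1248  0.1589]]
floor [0.0008 0.085 ] [0.45   0.1101 0.0851]
in crate z [0.1055 0.1513 0.1553]
0.8 [379.0, 213.6] [ 0.3962 -0.1508  0.1485]
0.5 [404.1, 213.5] [ 0.3956 -0.2442  0.1056]
34.1083
```

View pics/t6.png

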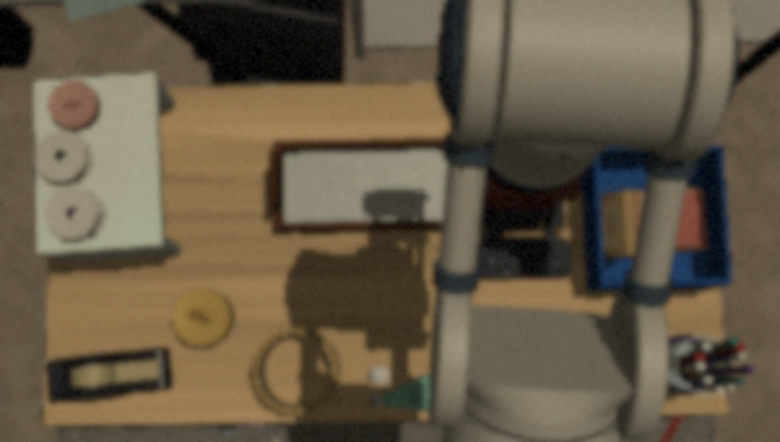

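View pics/w6.png

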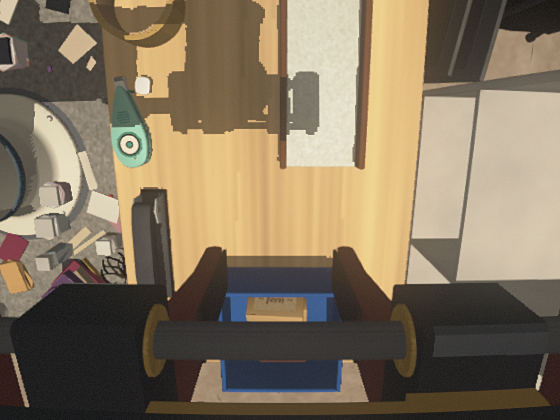

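The tray lies flat and clear of the shelf. In the crate, one stamp near the tray-side wall stands high. I'll take one close look before handing in.

```bash
cat > i.py <<'E'
from h import *
robot.move_pose([.40,-.31,.36],ori(0))
cal,p,d=shot("wrist"); 
c=cloud(cal,d,np.ones(d.shape,bool))
s=c[(c[:,2]>.075)&(c[:,2]<.2)&(c[:,1]>-.257)&(c[:,1]<-.134)&(c[:,0]>.36)&(c[:,0]<.435)]
for y in np.arange(-.255,-.13,.01):
    k=s[abs(s[:,1]-y)<.005]
    if len(k): print(round(y,3),np.percentile(k[:,2],[10,50,90]))
print([(o["conf"],o["position"],np.median(cloud(cal,d,o["mask"]),0)) for o in robot.outline_of("wrist","stamp_1")])
cv2.imwrite("pics/w7.png",cv2.resize(p[:300,130:430,::-1],(600,600)))
print(robot.get_time())
E
python3 i.py
```

```text
-0.255 [0.0882 0.1051 0.1066]
-0.245 [0.0867 0.1056 0.1068]
-0.235 [0.0872 0.1055 0.1066]
-0.225 [0.0871 0.1056 0.1067]
-0.215 [0.0854 0.1008 0.1064]
-0.205 [0.0848 0.0859 0.0872]
-0.195 [0.0861 0.1079 0.1115]
-0.185 [0.1123 0.1155 0.1181]
-0.175 [0.1186 0.1219 0.1416]
-0.165 [0.1254 0.1479 0.1526]
-0.155 [0.1501 0.1535 0.1565]
-0.145 [0.1341 0.1407 0.1477]
-0.135 [0.1236 0.1287 0.1329]
[(0.93, [270.2, 18.0], array([ 0.3942, -0.1574,  0.1482])), (0.75, [285.4, 111.1], array([ 0.4027, -0.2352,  0.1056])), (0.61, [279.0, 56.3], array([ 0.4014, -0.183 ,  0.1167]))]
35.4
```

View pics/w7.png

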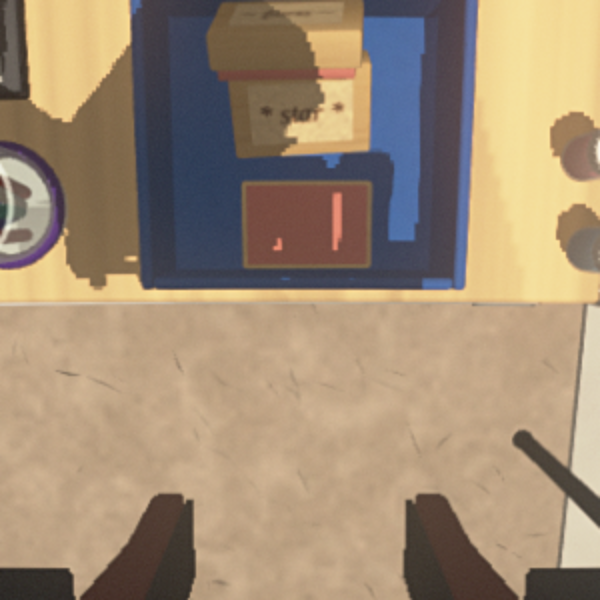

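The close view shows all three stamps inside the crate. One is face-up at (300,110), one is upside down at (307,225), and one leans against the wall at (285,40) with its centre inside the wall and below the rim. I'm handing in.

```bash
python3 -c "
from plant import robot
robot.hold(.5); print(robot.sign_off())"
```

```text
the job is handed in; nothing more can be done
None
```

I handed the job in at about 36 s of the 59 s; `sign_off` returned no verdict. My last measurements show all three stamps in the crate (one leaning on the tray-side wall, below the rim), the crate unmoved, and the empty tray flat on the board, its handle about 110 mm in front of the shelf.

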